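# Lock the panel turner with its index pin

### The arm

A 6-joint arm with a two-finger parallel gripper is mounted at the origin on the work surface. World frame = base frame: x ahead of the robot, y to its left, z up, the work surface at z = 0. Lengths are in mm, angles in degrees, forces in N, time in s.
With the tool pointing down it reaches from about 325 to 925 mm from the base axis. Payload 3.1 kg.
Tool frame: the origin (TCP) lies at the very end of the fingers, on their centre line; the grasp point (between the pads) lies 19 mm behind it; z points along the fingers, y is the line along which they close (so a half turn about z gives the same grasp; the last joint's range is limited). The gripper opens to 85 mm and grips with 20 to 120 N. Pads are 22 mm wide; open, the fingers measure 114 mm over their backs; the gripper's body (76 mm by 85 mm) begins 54 mm behind the grasp point. The pads swing forward as they close: fully open they stand 13 mm farther back than shut.
Start: joints at [-72.605, 12.427, 92.441, -0, 75.132, -6.429], TCP at [252.473, -571.749, 231.3] pointing down, gripper open.
Joint ranges: [-157.48, 157.48], [-44.54, 120.13], [17.64, 146.25], [-64.5, 244.5], [7.68, 150.69], [-147.95, 147.95]. Speed limits (degrees/s): [159.86, 159.86, 180, 180, 180, 180].

### API

Orientations are given as a 3x3 rotation matrix whose columns are the frame's x, y, z axes.
In Python, from bench import bot gives the robot as it stands.
- The arm moves only by the tool apply_moves, never from a script. Its argument "moves" is a list of rows, each a list of 6 numbers: the shift along the tool's x, y, z in units of 200 mm (1.0 is 200 mm), then the turn, a rotation vector about the tool's x, y, z in units of pi/2 rad (1.0 is pi/2 rad). A call has 1 to 5 rows; each row shifts and turns the commanded pose from where the row before left it, along the tool's axes as they then stand; what a row does not reach is not made up. A row lasts 1/12 s, in which the tool goes at most 41.7 mm and 7.16 degrees, less where a joint would pass 70% of its speed; a pose out of reach is approached as far as the arm can. A call with a number of a shift or a turn outside -1 to 1 is refused whole. A call with a gripper value outside its range is refused whole. "jaw" is the closure, from -1 (fully open) to 1 (shut), set as the call begins (left out, the last holds). The fingers move at their own pace and stop on an object; the grip force is fixed at half the most. Time passes only in rows, so rows that do not move let the fingers close. It gives the time, the measured TCP pose, the force, the opening and the grip force at its end, in the units of the state.
- bot.sense(): the state, without advancing time (a new reading comes with each control period).
- bot.grab_frame(name): name is "side" or "top"; returns (picture, depth): 480x640x3 uint8, red, green, blue; 480x640 float32, mm along the optical axis (not along the pixel's ray), 0 where there is no reading.
- bot.camera_model(name): a dict with "K" (3x3 intrinsics, pixels), "D" ([k1, k2, p1, p2, k3] as OpenCV has them; the pictures are not rectified), "R" (3x3) and "t" (3): a world point X has camera coordinates R X + t. Camera axes: x right, y down, z forward; pixel columns grow to the right and rows downward; lengths in mm; the calibration is good to about 2 mm. A picture is of the moment at which its call begins. camera_model takes no time and is no camera call.
- bot.finish_job(): hands the job in; it is judged then, once.
The state is a dict: "time_s": time; "joints": joint angles; "joint_vel": joint speeds; "joint_torque": joint torques, N m; "tool_pos": TCP position; "eef_rot": TCP orientation; "ft_force": force on the tool from outside, world axes, zero at the start; "moment": the same for the moment, N m; "grip_width": opening from 0.0 (shut) to 1.0 (fully open); "finger_force": force on a finger pad.
Only numpy, scipy, OpenCV 4.12 (cv2) and the standard library are available. Lean on these libraries where they do the work, as an engineer would, in place of code of your own. Each camera call takes 0.05 s, during which the arm holds its last target. There are 200 camera calls.

### The job

Lock the spindle of the green panel-turner head with its index pin: spin the loose spindle by the rim of its disc until you feel its detent catch, which brings its hidden cross-hole under the hole in the boss on top, then pass the red-knobbed pin down through boss and spindle until its steel collar sits on the boss, and let go. Go by feel: if the cross-hole is not lined up do not force the pin against the spindle, do not ram the collar down, and leave the brass drift and the awl in the rack.

Things in the scene. Friction and masses are not known exactly. Their poses are not given: they have to be found in the camera images.
- head: Green cast bearing head of the panel turner, bolted to the bench. Base plate 130 x 92 x 10 mm; origin under its centre, z up. Spindle axis along its own y at z 55; barrel of radius 24 mm, y -36 to 36 (top at z 79). The disc is at its -y end, the pin boss near its +y end. A boss, Ø25, rises to z 93.
- boss_hole (a point): Centre of the mouth of the boss hole on top of the head (head x 0, y 18, z 93 mm; same axes as the head). Vertical, 11.5 mm wide, chamfered 2 mm, 24 mm deep to the spindle's hidden brass sleeve (Ø28), whose cross-hole (12 mm, right through, so every half turn) must be under it for the pin to pass. A sprung ball 12 mm down drags on the pin: about 8 N slides it.
- disc_centre (a point): Centre of the grey knurled spindle disc, on the spindle axis (head x 0, y -45, z 55 mm; head's axes). Ø76, 10 mm thick along y; rim 14 mm above the barrel: pinch it from above. Turns endlessly, under 3 N at the rim; where the cross-hole is upright a sprung detent draws it in over the last 0.1 rad, centres it if let go, and holds to 8-15 N. Nothing shows that angle.
- pin: Steel index pin with red knob, upright in the rack. Origin at its tip, z up along it. Shank Ø10, 66 mm long, tip chamfered; collar Ø21 from 66 to 70; red knob Ø18 from 70 to 92 mm. About 60 g. Home when the collar lies on the boss, the tip then 66 mm below the mouth of the hole.
- rack: Drilled timber block 56 x 156 x 50 mm, fixed; origin under its centre. Three holes 14 mm wide, 44 mm deep, in a row along its y at -48, 0 and 48 mm, hold the pin, the drift and the awl in any order, each standing at z 6 mm.
- drift: Plain brass rod Ø10, 88 mm long, standing in the rack, origin at its lower end. Stays there.
- awl: Awl standing in the rack, steel shank Ø8, brown wooden handle Ø24 from 62 to 104 mm above its lower end (origin). Stays there.
There are look-alikes about, which are no part of the job. There is more than one size of the pin; the job needs the smallest.

How it is judged:
By the outcome, as a careful person would: the job done as asked, in the order asked, and still so for the second after the job is handed in, with the robot touching nothing.
It also fails if it takes over 67 s, if anything falls off the work surface, if the arm or the gripper's body presses on something with over 40 N, if the wrist force passes 120 N, or if a joint passes its speed limit or range.

## Working session

There is one attempt and no reset: what is moved stays moved. The work goes in short steps, Python scripts to look and compute and a tool call to move; the robot and the scene stay as the last step left them, time stands still between calls to the robot, and variables do not carry over. Pictures are saved under pics/ and viewed, at most 10 in all, crops included, and the job is handed in when it is done.

Besides the shell and the picture viewer there is one more tool, called after "Emit:" by a JSON object that holds its "op" and its "data", one argument or row to a line. apply_moves: Moves the arm, as the interface text tells. Shifts and turns lie within -1 to 1; 1 stands for 200 mm of shift or pi/2 rad of turn. Its arguments: {"type":"object","properties":{"moves":{"type":"array"},"jaw":{"type":"number"}},"required":["moves"]}

```bash
mkdir -p pics; cat > h.py <<'E'
import numpy as np, cv2
from bench import bot
def grab(n,tag):
    p,d=bot.grab_frame(n); np.savez(f'{tag}.npz',p=p,d=d); cv2.imwrite(f'pics/{tag}.png',p[...,::-1]); return p,d
def world(n,uv,z):
    c=bot.camera_model(n); uv=np.array(uv,float).reshape(-1,1,2)
    q=cv2.undistortPoints(uv,np.array(c['K']),np.array(c['D']))[:,0]
    z=np.asarray(z,float).reshape(-1,1); X=np.c_[q,np.ones(len(q))]*z
    return (X-np.array(c['t']))@np.array(c['R'])
def proj(n,X):
    c=bot.camera_model(n); R=np.array(c['R'],float)
    return cv2.projectPoints(np.array(X,float).reshape(-1,1,3),cv2.Rodrigues(R)[0],np.array(c['t'],float),np.array(c['K']),np.array(c['D']))[0][:,0]
def cloud(n,d):
    v,u=np.mgrid[:480,:640]; W=world(n,np.c_[u.ravel(),v.ravel()],d.ravel()).reshape(480,640,3); W[d==0]=np.nan; return W
def onplane(n,uv,z):
    c=bot.camera_model(n); C=-np.array(c['R']).T@np.array(c['t']); P=world(n,uv,np.full(len(np.reshape(uv,(-1,2))),100.)); r=P-C
    return C+r*((z-C[2])/r[:,2])[:,None]
E
python3 - <<'E'
from h import *
for n in('top','side'):
    p,d=grab(n,n+'0'); c=bot.camera_model(n); print(n,c['K'],c['R'],c['t'],(d>0).mean())
s=bot.sense(); print({k:np.round(v,3) for k,v in s.items()})
E
```

```text
top [[484.65309592   0.         310.55224665]
 [  0.         484.65309592 232.3328195 ]
 [  0.           0.           1.        ]] [[-0.00509988 -0.99963287  0.02661039]
 [-0.99724991  0.00311659 -0.07404659]
 [ 0.07393647 -0.02691484 -0.99689969]] [ 92.14090608 480.029569   869.61730228] 0.9961165364583333
side [[453.83325373   0.         319.12249499]
 [  0.         453.83325373 238.98521288]
 [  0.           0.           1.        ]] [[-0.79664016 -0.60444496  0.00327815]
 [-0.28860898  0.37560151 -0.88069765]
 [ 0.53110198 -0.70254522 -0.4736675 ]] [443.19885055 177.62454833 504.49591194] 0.9958170572916667
{'time_s': np.float64(0.1), 'joints': array([-7.2605e+01,  1.2474e+01,  9.2521e+01,  3.0000e-03,  7.5131e+01,
       -6.4300e+00]), 'joint_vel': array([-0.081, -0.043, -0.188,  0.078, -0.072,  0.101]), 'joint_torque': array([-0.0000e+00, -3.9807e+01, -3.0497e+01, -0.0000e+00,  4.0000e-03,
        0.0000e+00]), 'tool_pos': array([ 252.266, -571.015,  230.067]), 'eef_rot': array([[ 0.915,  0.404, -0.001],
       [ 0.404, -0.915,  0.002],
       [ 0.   , -0.002, -1.   ]]), 'ft_force': array([ 0.032, -0.103, -0.296]), 'moment': array([-0.008, -0.003,  0.01 ]), 'finger_force': np.float64(0.0), 'grip_width': np.float64(0.999)}
```

View pics/top0.png

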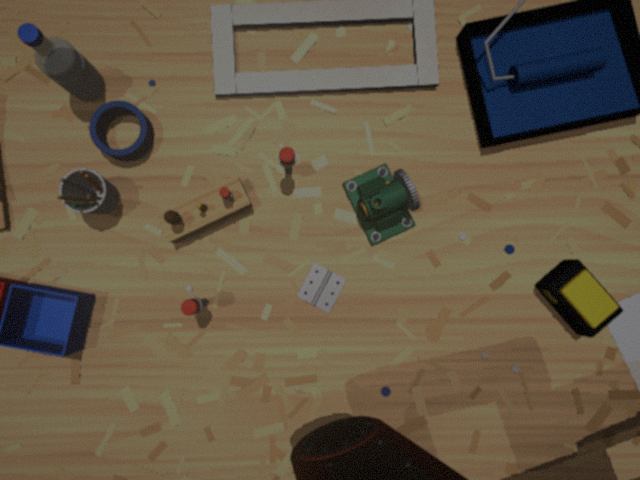

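View pics/side0.png

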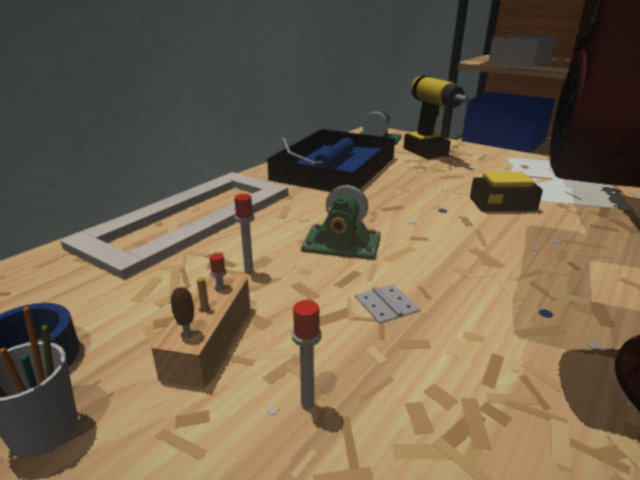

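The rack holds the awl at top (173,216), the drift at (203,207) and a small red knob at (225,192). Two more red-knob pins stand free at (287,155) and (190,307), and both are visibly larger. The rack pin fits: it is the smallest and stands in the rack. The head is at (380,203), with its disc toward (407,190) and its boss near (364,209). I'll measure these and confirm with a crop.

```bash
python3 - <<'E'
from h import *
z=np.load('top0.npz');p,d=z['p'],z['d'];W=cloud('top',d)
hsv=cv2.cvtColor(p,cv2.COLOR_RGB2HSV)
red=(((hsv[...,0]<6)|(hsv[...,0]>174))&(hsv[...,1]>150)&(hsv[...,2]>90)).astype(np.uint8)
n,l,s,c=cv2.connectedComponentsWithStats(red)
for i in range(1,n):
    if s[i,4]>25:
        m=l==i; P=W[m]; zt=np.nanpercentile(P[:,2],90); T=P[P[:,2]>zt-6]; print('red',c[i].round(1),s[i],'ztop',zt.round(1),'mean',T.mean(0).round(1),'ext',np.ptp(T,axis=0).round(1))
# green head
g=((hsv[...,0]>60)&(hsv[...,0]<95)&(hsv[...,1]>80)); g[:, :330]=0; g[:,450:]=0; g[:150]=0; g[260:]=0
P=W[g]; print('green',g.sum(), np.nanmedian(P,0).round(1))
b=P[abs(P[:,2]-10)<5]; r=cv2.minAreaRect(b[:,:2].astype(np.float32)); print('base rect',r,cv2.boxPoints(r).round(1).tolist())
t=P[(P[:,2]>86)]; print('boss top pts',len(t),t.mean(0).round(1),np.ptp(t,axis=0).round(1))
sub=np.zeros_like(g); sub[150:260,330:450]=1
D=W[sub&(W[...,2]>60)&~g&(hsv[...,1]<90)]; print('disc',len(D),D.mean(0).round(1),D.min(0).round(1),D.max(0).round(1))
sub=np.zeros_like(g); sub[170:250,155:260]=1
R=W[sub&(abs(W[...,2]-50)<5)]; r=cv2.minAreaRect(R[:,:2].astype(np.float32)); print('rack',r)
a=cv2.resize(p[140:260,330:450],None,fx=4,fy=4,interpolation=3); b=cv2.resize(p[140:260,150:270],None,fx=3.3,fy=3.3)
b=cv2.resize(p[165:255,155:270],(320,250),interpolation=3)
z=np.load('side0.npz');s=cv2.resize(z['p'][240:400,150:260],(320,465),interpolation=3)[:230]
o=np.zeros((480,800,3),np.uint8);o[:480,:480]=a;o[:250,480:]=b;o[250:,480:]=s
o=np.clip(o.astype(float)*1.6,0,255).astype(np.uint8)
cv2.imwrite('pics/crop1.png',o[...,::-1])
E
```

```text
red [286.5 154.4] [280 148  14  14 150] ztop 132.5 mean [597.7 131.3 130.8] ext [21.6 20.9  6.9]
red [224.1 191.8] [220 188   9   9  60] ztop 98.8 mean [542.3 235.6  97.2] ext [13.6 13.2  5.5]
red [  1.1 288.2] [  0 283   4  14  29] ztop 71.7 mean [385.9 601.3  69.7] ext [21.3  5.8  5. ]
red [188.6 306.9] [182 300  15  15 162] ztop 132.8 mean [356.  283.8 131.1] ext [21.7 21.4  7.6]
green 836 [543.7 -39.5  25.6]
base rect ((533.3901977539062, -36.206512451171875), (124.41183471679688, 87.1966323852539), 24.611780166625977) [[458.70001220703125, -22.5], [495.0, -101.80000305175781], [608.0999755859375, -49.900001525878906], [571.7999877929688, 29.299999237060547]]
boss top pts 63 [526.7 -21.3  91.8] [22.3 22.5  6.8]
disc 1027 [538.2 -49.8  76.6] [499.7 -95.5  60. ] [588.3   4.7  95.7]
rack ((521.0613403320312, 279.61956787109375), (56.741878509521484, 157.0369415283203), 25.714815139770508)
```

View pics/crop1.png

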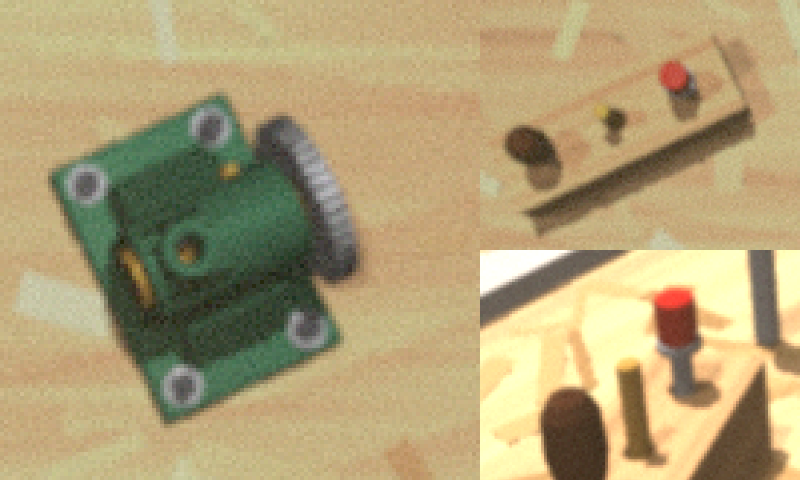

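The crop confirms it. The small red-knob pin stands in the rack at its robot-side end, with its knob top at z 98.8 against 98 expected. The head's disc end points to −y world and the boss hole is at about (377,202). Next I refine the head pose.

```bash
python3 - <<'E'
from h import *
z=np.load('top0.npz');p,d=z['p'],z['d'];W=cloud('top',d)
f=lambda q:np.array(q)/4.+[330,140]-0.4
S=onplane('top',f([(210,128),(307,327),(182,386),(86,185)]),12);print('screws',S.round(1).tolist(),'ctr',S.mean(0).round(1))
for a,b in((0,3),(1,2)): print(np.degrees(np.arctan2(*(S[b]-S[a])[1::-1])).round(1), np.linalg.norm(S[b]-S[a]).round(1))
for a,b in((1,0),(2,3)): print(np.degrees(np.arctan2(*(S[b]-S[a])[1::-1])).round(1), np.linalg.norm(S[b]-S[a]).round(1))
print('hole',onplane('top',f([(187,248)]),93).round(1))
C=np.array([533.4,-36.2]);th=np.radians(24.6);X=np.array([np.cos(th),np.sin(th)]);Y=np.array([-X[1],X[0]])
Q=W[140:260,330:450].reshape(-1,3);h=np.c_[(Q[:,:2]-C)@X,(Q[:,:2]-C)@Y,Q[:,2]]
for y0 in range(-60,50,6):
    r=[]
    for x0 in range(-48,49,8):
        m=(abs(h[:,0]-x0)<4)&(abs(h[:,1]-y0)<3); r.append('%4.0f'%np.nanmax(h[m,2]) if m.any() else '   .')
    print(y0,*r)
m=(h[:,2]>84)&(h[:,1]<-25); print('rim',len(h[m]),h[m].mean(0).round(1),h[m].min(0).round(1),h[m].max(0).round(1))
m=(h[:,2]>84)&(h[:,1]>0); print('boss',len(h[m]),h[m].mean(0).round(1),h[m].min(0).round(1),h[m].max(0).round(1))
# side cam: same head rim and boss, and pin lean
z=np.load('side0.npz');Ws=cloud('side',z['d']);Q=Ws[170:270,290:400].reshape(-1,3);h=np.c_[(Q[:,:2]-C)@X,(Q[:,:2]-C)@Y,Q[:,2]]
m=(h[:,2]>84)&(h[:,1]<-25)&(h[:,1]>-70)&(abs(h[:,0])<40); print('s rim',m.sum(),h[m].mean(0).round(1),h[m].min(0).round(1),h[m].max(0).round(1))
E
```

```text
screws [[593.6, -43.6, 12.0], [500.5, -87.1, 12.0], [473.4, -28.9, 12.0], [566.9, 14.4, 12.0]] ctr [533.6 -36.3  12. ]
114.7 63.8
115.0 64.3
25.1 102.7
24.8 103.0
hole [[526.2 -18.8  93. ]]
-60    0    1    .    .    .    .    .    .    .    .    .    .    1
-54    1    1    .   79    .    .    .    .    .    .    .    2    0
-48    6   68   79   88   91   94   96   93   92   87   80   66    2
-42   11   67   79   88   92   93   96   93   93   87   81   69   11
-36   18   10   10   67   74   78   79   78   76   65   11   12   18
-30   17   14   10   68   76   79   79   81   76   69    8   10   17
-24   19   28   36   66   74   78   80   79   75   68   56   31   19
-18   19   30   38   69   77   79   81   78   76   66   36   30   18
-12   20   28   40   67   75   79   79   80   75   68   37   30   18
-6   21   30   37   68   77   80   80   79   76   67   39   31   19
0   18   30   38   67   75   79   79   79   76   66   39   29   18
6   17   30   39   66   77   93   94   92   74   68   37   31   18
12   20   30   37   66   75   94   95   93   76   66   37   28   18
18   20   30   38   67   92   95   82   94   75   68   38   32   17
24   18   30   37   68   74   95   94   93   75   68   37   30   19
30   17   11   11   68   77   92   93   91   77   66   12   13   17
36   15   11   11   67   74   80   81   78   75   64   10   12   17
42   11   11   12   12   59   63   70   68   61   12   11   11   13
48   10   10    7    9    4    9    5    7    6    9    8    8    8
rim 185 [  0.1 -44.6  89.5] [-27.  -50.9  84. ] [ 24.1 -39.6  95.7]
boss 148 [-0.3 17.8 91.2] [-12.3   5.9  84.7] [11.9 30.  95. ]
s rim 174 [ -0.5 -45.7  89.3] [-26.7 -55.5  84. ] [ 27.8 -41.1  96.2]
```

Emit:
{"op": "apply_moves", "data": {
  "moves": [
    [0.158,-0.11,0,0,0,0],
    [0.158,-0.11,0,0,0,0],
    [0.158,-0.11,0,0,0,0],
    [0.158,-0.11,0,0,0,0],
    [0.158,-0.11,0,0,0,0]
  ],
  "jaw": 0.06
}}

```text
time_s: 0.52
tool_pos: [352.8, -405.4, 230.6]
eef_rot: [[0.915, 0.403, -0.0], [0.403, -0.915, 0.001], [-0.0, -0.001, -1.0]]
ft_force: [1.4, 0.9, 1.0]
grip_width: 0.467
finger_force: 0.0
```

Emit:
{"op": "apply_moves", "data": {
  "moves": [
    [0.158,-0.11,0,0,0,0],
    [0.158,-0.11,0,0,0,0],
    [0.158,-0.11,0,0,0,0],
    [0.158,-0.11,0,0,0,0],
    [0.158,-0.11,0,0,0,0]
  ]
}}

```text
time_s: 0.93
tool_pos: [453.0, -240.9, 230.9]
eef_rot: [[0.915, 0.404, -0.0], [0.404, -0.915, 0.0], [-0.0, -0.001, -1.0]]
ft_force: [0.4, 0.6, -0.8]
grip_width: 0.47
finger_force: 0.0
```

Emit:
{"op": "apply_moves", "data": {
  "moves": [
    [0.158,-0.11,0,0,0,0],
    [0.158,-0.11,0,0,0,0],
    [0.158,-0.11,0,0,0,0],
    [0.158,-0.11,0,0,0,0],
    [0.158,-0.11,0,0,0,-0.0122]
  ]
}}

```text
time_s: 1.35
tool_pos: [553.1, -76.4, 230.8]
eef_rot: [[0.907, 0.422, -0.001], [0.422, -0.907, 0.0], [-0.001, -0.0, -1.0]]
ft_force: [-0.0, -0.7, 0.2]
grip_width: 0.469
finger_force: 0.0
```

Emit:
{"op": "apply_moves", "data": {
  "moves": [
    [0,0,0.15,0,0,0],
    [0,0,0.15,0,0,0],
    [0,0,0,0,0,0]
  ]
}}

```text
time_s: 1.6
tool_pos: [547.9, -76.0, 164.3]
eef_rot: [[0.906, 0.423, -0.013], [0.423, -0.906, 0.003], [-0.01, -0.008, -1.0]]
ft_force: [-2.0, 0.9, -2.1]
grip_width: 0.47
finger_force: 0.0
```

Emit:
{"op": "apply_moves", "data": {
  "moves": [
    [0,0,0.1,0,0,0],
    [0,0,0.1,0,0,0],
    [0,0,0,0,0,0],
    [0,0,0,0,0,0],
    [0,0,0,0,0,0]
  ]
}}

```text
time_s: 2.02
tool_pos: [553.5, -79.0, 132.8]
eef_rot: [[0.907, 0.421, 0.002], [0.421, -0.907, -0.0], [0.001, 0.001, -1.0]]
ft_force: [0.3, -0.6, 0.3]
grip_width: 0.468
finger_force: 0.0
```

Emit:
{"op": "apply_moves", "data": {
  "moves": [
    [0,0,0,0,0,0]
  ]
}}

```text
time_s: 2.1
tool_pos: [554.1, -79.1, 133.4]
eef_rot: [[0.907, 0.421, 0.003], [0.421, -0.907, -0.001], [0.002, 0.002, -1.0]]
ft_force: [0.5, 0.4, 0.8]
grip_width: 0.471
finger_force: 0.0
```

```bash
python3 - <<'E'
from h import *
p,d=grab('top','top1'); q,e=grab('side','side1')
print(bot.sense()['joints'].round(1))
a=cv2.resize(p[140:260,330:450],(400,400),interpolation=3); b=cv2.resize(q[120:270,270:420],(400,400),interpolation=3)
cv2.imwrite('pics/c2.png',np.clip(np.hstack([a,b])[...,::-1]*1.6,0,255).astype(np.uint8))
E
```

```text
[-15.3  10.5 106.    0.   63.3  49.8]
```

View pics/c2.png

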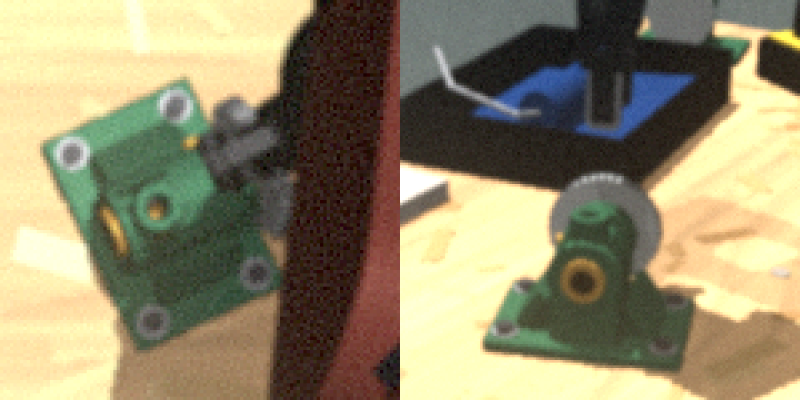

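The fingers straddle the disc: top crop at about (240,150) and side crop at about (605,90), above the disc. I shift slightly along y, lower to z 83 and close.

Emit:
{"op": "apply_moves", "data": {
  "moves": [
    [-0.002,-0.012,0.08,0,0,0],
    [0,0,0.08,0,0,0],
    [0,0,0.05,0,0,0],
    [0,0,0.04,0,0,0],
    [0,0,0,0,0,0]
  ]
}}

```text
time_s: 2.62
tool_pos: [550.2, -76.1, 79.7]
eef_rot: [[0.907, 0.421, -0.003], [0.421, -0.907, 0.001], [-0.002, -0.002, -1.0]]
ft_force: [-1.5, 0.2, -0.0]
grip_width: 0.468
finger_force: 0.0
```

Emit:
{"op": "apply_moves", "data": {
  "moves": [
    [0,0,0,0,0,0],
    [0,0,0,0,0,0],
    [0,0,0,0,0,0]
  ]
}}

```text
time_s: 2.87
tool_pos: [552.3, -76.7, 82.3]
eef_rot: [[0.907, 0.421, 0.002], [0.421, -0.907, -0.001], [0.001, 0.001, -1.0]]
ft_force: [0.1, -1.0, 0.2]
grip_width: 0.471
finger_force: 0.0
```

Emit:
{"op": "apply_moves", "data": {
  "moves": [
    [0,0,0,0,0,0],
    [0,0,0,0,0,0],
    [0,0,0,0,0,0],
    [0,0,0,0,0,0]
  ],
  "jaw": 1
}}

```text
time_s: 3.2
tool_pos: [553.5, -79.6, 82.4]
eef_rot: [[0.907, 0.422, 0.005], [0.422, -0.906, -0.006], [0.002, 0.008, -1.0]]
ft_force: [2.9, -7.6, -2.0]
grip_width: 0.091
finger_force: 61.3
```

Emit:
{"op": "apply_moves", "data": {
  "moves": [
    [0,0,0,0,0,0],
    [0,0,0,0,0,0]
  ]
}}

```text
time_s: 3.37
tool_pos: [553.5, -79.6, 82.4]
eef_rot: [[0.907, 0.422, 0.005], [0.422, -0.907, -0.006], [0.002, 0.008, -1.0]]
ft_force: [2.6, -7.0, -1.9]
grip_width: 0.094
finger_force: 61.4
```

Emit:
{"op": "apply_moves", "data": {
  "moves": [
    [0,0.013,0,0,0,0],
    [0,0,0,0,0,0],
    [0,0,0,0,0,0]
  ]
}}

```text
time_s: 3.62
tool_pos: [553.5, -79.7, 82.4]
eef_rot: [[0.907, 0.421, 0.002], [0.421, -0.907, -0.002], [0.001, 0.002, -1.0]]
ft_force: [0.9, -3.3, 2.2]
grip_width: 0.094
finger_force: 62.0
```

Emit:
{"op": "apply_moves", "data": {
  "moves": [
    [-0.0086,0,0.0003,0,0.04,0],
    [0,0,0,0,0,0]
  ]
}}

```text
time_s: 3.78
tool_pos: [551.5, -80.6, 82.2]
eef_rot: [[0.905, 0.421, 0.061], [0.42, -0.907, 0.025], [0.066, 0.003, -0.998]]
ft_force: [0.9, -2.5, 0.9]
grip_width: 0.089
finger_force: 61.8
```

Emit:
{"op": "apply_moves", "data": {
  "moves": [
    [-0.0086,0,0.0003,0,0.04,0],
    [0,0,0,0,0,0]
  ]
}}

```text
time_s: 3.95
tool_pos: [549.8, -81.3, 81.9]
eef_rot: [[0.9, 0.42, 0.118], [0.417, -0.907, 0.051], [0.129, 0.003, -0.992]]
ft_force: [2.1, -3.8, 1.5]
grip_width: 0.095
finger_force: 61.7
```

Emit:
{"op": "apply_moves", "data": {
  "moves": [
    [-0.0086,0,0.0003,0,0.04,0],
    [0,0,0,0,0,0]
  ]
}}

```text
time_s: 4.12
tool_pos: [548.3, -82.0, 81.5]
eef_rot: [[0.891, 0.42, 0.174], [0.413, -0.908, 0.078], [0.19, 0.003, -0.982]]
ft_force: [1.7, -3.6, 1.4]
grip_width: 0.09
finger_force: 61.7
```

Emit:
{"op": "apply_moves", "data": {
  "moves": [
    [-0.0086,0,0.0003,0,0.04,0],
    [0,0,0,0,0,0]
  ]
}}

```text
time_s: 4.28
tool_pos: [546.9, -82.7, 81.0]
eef_rot: [[0.878, 0.42, 0.229], [0.407, -0.908, 0.103], [0.251, 0.002, -0.968]]
ft_force: [1.9, -4.4, -0.1]
grip_width: 0.09
finger_force: 61.6
```

Emit:
{"op": "apply_moves", "data": {
  "moves": [
    [-0.0086,0,0.0003,0,0.04,0],
    [0,0,0,0,0,0]
  ]
}}

```text
time_s: 4.45
tool_pos: [545.4, -83.4, 80.4]
eef_rot: [[0.862, 0.419, 0.284], [0.399, -0.908, 0.129], [0.312, 0.002, -0.95]]
ft_force: [2.3, -3.1, 0.8]
grip_width: 0.092
finger_force: 61.5
```

Emit:
{"op": "apply_moves", "data": {
  "moves": [
    [-0.0086,0,0.0003,0,0.04,0],
    [0,0,0,0,0,0]
  ]
}}

```text
time_s: 4.62
tool_pos: [543.9, -84.1, 79.7]
eef_rot: [[0.843, 0.419, 0.337], [0.39, -0.908, 0.154], [0.37, 0.002, -0.929]]
ft_force: [2.5, -3.9, -0.2]
grip_width: 0.089
finger_force: 61.4
```

Emit:
{"op": "apply_moves", "data": {
  "moves": [
    [-0.0086,0,0.0003,0,0.04,0],
    [0,0,0,0,0,0]
  ]
}}

```text
time_s: 4.78
tool_pos: [542.5, -84.7, 78.9]
eef_rot: [[0.821, 0.418, 0.389], [0.379, -0.908, 0.178], [0.428, 0.001, -0.904]]
ft_force: [3.3, -3.5, -1.8]
grip_width: 0.094
finger_force: 61.3
```

Emit:
{"op": "apply_moves", "data": {
  "moves": [
    [-0.0086,0,0.0003,0,0.04,0],
    [0,0,0,0,0,0]
  ]
}}

```text
time_s: 4.95
tool_pos: [541.1, -85.4, 78.0]
eef_rot: [[0.795, 0.418, 0.44], [0.366, -0.909, 0.201], [0.484, 0.001, -0.875]]
ft_force: [4.2, -3.1, -3.4]
grip_width: 0.091
finger_force: 61.1
```

Emit:
{"op": "apply_moves", "data": {
  "moves": [
    [-0.0086,0,0.0003,0,0.04,0],
    [0,0,0,0,0,0]
  ]
}}

```text
time_s: 5.12
tool_pos: [539.8, -86.0, 77.0]
eef_rot: [[0.766, 0.417, 0.489], [0.352, -0.909, 0.224], [0.538, 0.0, -0.843]]
ft_force: [5.6, -3.8, -3.0]
grip_width: 0.094
finger_force: 60.9
```

Emit:
{"op": "apply_moves", "data": {
  "moves": [
    [-0.0086,0,0.0003,0,0.04,0],
    [0,0,0,0,0,0]
  ]
}}

```text
time_s: 5.28
tool_pos: [538.6, -86.6, 75.9]
eef_rot: [[0.734, 0.417, 0.536], [0.337, -0.909, 0.246], [0.59, -0.0, -0.808]]
ft_force: [7.1, -2.9, -4.8]
grip_width: 0.097
finger_force: 60.9
```

Emit:
{"op": "apply_moves", "data": {
  "moves": [
    [-0.0086,0,0.0003,0,0.04,0],
    [0,0,0,0,0,0]
  ]
}}

```text
time_s: 5.45
tool_pos: [537.4, -87.1, 74.8]
eef_rot: [[0.699, 0.417, 0.581], [0.32, -0.909, 0.267], [0.639, -0.001, -0.769]]
ft_force: [8.2, -3.1, -4.5]
grip_width: 0.087
finger_force: 60.7
```

Emit:
{"op": "apply_moves", "data": {
  "moves": [
    [-0.0086,0,0.0003,0,0.04,0],
    [0,0,0,0,0,0]
  ]
}}

```text
time_s: 5.62
tool_pos: [536.3, -87.6, 73.6]
eef_rot: [[0.662, 0.417, 0.623], [0.302, -0.909, 0.287], [0.686, -0.002, -0.727]]
ft_force: [9.7, -1.7, -5.8]
grip_width: 0.095
finger_force: 60.6
```

Emit:
{"op": "apply_moves", "data": {
  "moves": [
    [0,0,0,0,0,0],
    [0,0,0,0,0,0],
    [0,0,0,0,0,0],
    [0,0,0,0,0,0]
  ],
  "jaw": 0.06
}}

```text
time_s: 5.95
tool_pos: [535.0, -85.3, 73.4]
eef_rot: [[0.661, 0.423, 0.619], [0.307, -0.906, 0.291], [0.684, -0.002, -0.729]]
ft_force: [0.0, 0.2, -0.1]
grip_width: 0.473
finger_force: 0.0
```

Emit:
{"op": "apply_moves", "data": {
  "moves": [
    [0.0155,0,0.0009,0,-0.072,0],
    [0.0155,0,0.0009,0,-0.072,0],
    [0.0155,0,0.0009,0,-0.072,0],
    [0.0155,0,0.0009,0,-0.072,0],
    [0.0155,0,0.0009,0,-0.072,0]
  ]
}}

```text
time_s: 6.37
tool_pos: [542.6, -78.4, 77.7]
eef_rot: [[0.864, 0.429, 0.263], [0.406, -0.903, 0.141], [0.298, -0.015, -0.954]]
ft_force: [1.5, 0.9, -0.5]
grip_width: 0.47
finger_force: 0.0
```

Emit:
{"op": "apply_moves", "data": {
  "moves": [
    [0.0155,0,0.0009,0,-0.072,0],
    [0.0155,0,0.0009,0,-0.072,0],
    [0,0,0,0,0,0],
    [0,0,0,0,0,0],
    [0,0,0,0,0,0]
  ]
}}

```text
time_s: 6.78
tool_pos: [547.8, -75.3, 77.9]
eef_rot: [[0.9, 0.431, 0.067], [0.428, -0.902, 0.05], [0.082, -0.017, -0.996]]
ft_force: [0.1, -0.2, -0.1]
grip_width: 0.473
finger_force: 0.0
```

```bash
cat >> h.py <<'E'
from scipy.spatial.transform import Rotation as Ro
def goto(R1,p1):
    s=bot.sense(); R0=np.array(s['eef_rot']); 
    w=Ro.from_matrix(R0.T@R1).as_rotvec()/(np.pi/2); t=R0.T@(np.array(p1)-s['tool_pos'])/200
    print('shift',t.round(4),'turn',w.round(4))
H=np.radians(24.9); HX=np.array([np.cos(H),np.sin(H),0]); HY=np.array([-HX[1],HX[0],0]); C0=np.array([553.5,-79.7,55])
def tilt(a,r):
    a=np.radians(a); z=np.array([0,0,-1])*np.cos(a)+HX*np.sin(a); y=-HY; return np.c_[np.cross(y,z),y,z], C0-r*z
E
python3 -c "
from h import *
goto(*tilt(4.7,28.5))
print(bot.sense()['joints'].round(1))"
```

```text
shift [ 0.0069  0.0318 -0.0274] turn [-0.0113  0.      0.006 ]
[-17.3  12.4 110.8   4.8  54.1  44.5]
```

Emit:
{"op": "apply_moves", "data": {
  "moves": [
    [0.007,0.032,-0.0275,-0.0113,0,0.006],
    [0.0112,0,0.0004,0,-0.05,0],
    [0.0112,0,0.0004,0,-0.05,0],
    [0.0112,0,0.0004,0,-0.05,0],
    [0.0112,0,0.0004,0,-0.05,0]
  ]
}}

```text
time_s: 7.2
tool_pos: [560.1, -78.9, 84.5]
eef_rot: [[0.884, 0.418, -0.21], [0.406, -0.908, -0.1], [-0.232, 0.003, -0.973]]
ft_force: [1.4, 0.4, 0.6]
grip_width: 0.47
finger_force: 0.0
```

Emit:
{"op": "apply_moves", "data": {
  "moves": [
    [0.0112,0,0.0004,0,-0.05,0],
    [0.0112,0,0.0004,0,-0.05,0],
    [0.0112,0,0.0004,0,-0.05,0],
    [0.0112,0,0.0004,0,-0.05,0],
    [0.0112,0,0.0004,0,-0.05,0]
  ]
}}

```text
time_s: 7.62
tool_pos: [569.6, -74.5, 79.7]
eef_rot: [[0.736, 0.418, -0.532], [0.337, -0.908, -0.247], [-0.587, 0.003, -0.81]]
ft_force: [-0.1, -0.9, 0.8]
grip_width: 0.475
finger_force: 0.0
```

Emit:
{"op": "apply_moves", "data": {
  "moves": [
    [0,0,0,0,0,0],
    [0,0,0,0,0,0],
    [0,0,0,0,0,0]
  ]
}}

```text
time_s: 7.87
tool_pos: [569.3, -74.2, 79.3]
eef_rot: [[0.738, 0.419, -0.529], [0.339, -0.908, -0.246], [-0.584, 0.002, -0.812]]
ft_force: [0.2, -0.5, -0.2]
grip_width: 0.47
finger_force: 0.0
```

```bash
python3 -c "
from h import *
goto(*tilt(-36,28))
print(bot.sense()['joints'].round(1))"
```

```text
shift [ 0.0043 -0.0084  0.0072] turn [ 0.0003 -0.0031 -0.0018]
[ -5.4  37.   82.8 -17.2  91.9  64.2]
```

Emit:
{"op": "apply_moves", "data": {
  "moves": [
    [0.004,-0.0084,0.006,0,0,0],
    [0,0,0,0,0,0]
  ]
}}

```text
time_s: 8.03
tool_pos: [568.9, -72.3, 78.7]
eef_rot: [[0.738, 0.419, -0.528], [0.339, -0.908, -0.247], [-0.583, 0.003, -0.812]]
ft_force: [-0.3, 0.1, 0.5]
grip_width: 0.474
finger_force: 0.0
```

Emit:
{"op": "apply_moves", "data": {
  "moves": [
    [0,0,0,0,0,0],
    [0,0,0,0,0,0],
    [0,0,0,0,0,0],
    [0,0,0,0,0,0],
    [0,0,0,0,0,0]
  ],
  "jaw": 1
}}

```text
time_s: 8.45
tool_pos: [569.8, -72.4, 78.6]
eef_rot: [[0.737, 0.42, -0.529], [0.339, -0.907, -0.248], [-0.584, 0.004, -0.812]]
ft_force: [-0.1, -1.2, 1.7]
grip_width: 0.092
finger_force: 59.7
```

Emit:
{"op": "apply_moves", "data": {
  "moves": [
    [-0.0087,0,0.0003,0,0.04,0],
    [0,0,0,0,0,0]
  ]
}}

```text
time_s: 8.62
tool_pos: [567.9, -73.3, 79.9]
eef_rot: [[0.77, 0.42, -0.481], [0.354, -0.908, -0.226], [-0.531, 0.004, -0.847]]
ft_force: [-0.0, -1.5, 2.5]
grip_width: 0.091
finger_force: 60.9
```

Emit:
{"op": "apply_moves", "data": {
  "moves": [
    [-0.0087,0,0.0003,0,0.04,0],
    [0,0,0,0,0,0]
  ]
}}

```text
time_s: 8.78
tool_pos: [566.5, -73.9, 80.7]
eef_rot: [[0.798, 0.42, -0.432], [0.367, -0.908, -0.203], [-0.477, 0.004, -0.879]]
ft_force: [0.7, -1.5, 2.4]
grip_width: 0.091
finger_force: 61.0
```

Emit:
{"op": "apply_moves", "data": {
  "moves": [
    [-0.0087,0,0.0003,0,0.04,0],
    [0,0,0,0,0,0]
  ]
}}

```text
time_s: 8.95
tool_pos: [565.1, -74.6, 81.5]
eef_rot: [[0.823, 0.42, -0.382], [0.379, -0.908, -0.18], [-0.422, 0.003, -0.907]]
ft_force: [0.5, -1.5, 3.0]
grip_width: 0.088
finger_force: 61.1
```

Emit:
{"op": "apply_moves", "data": {
  "moves": [
    [-0.0087,0,0.0003,0,0.04,0],
    [0,0,0,0,0,0]
  ]
}}

```text
time_s: 9.12
tool_pos: [563.6, -75.2, 82.1]
eef_rot: [[0.846, 0.42, -0.33], [0.39, -0.908, -0.156], [-0.365, 0.003, -0.931]]
ft_force: [-1.3, -3.0, 4.7]
grip_width: 0.088
finger_force: 61.2
```

Emit:
{"op": "apply_moves", "data": {
  "moves": [
    [-0.0087,0,0.0003,0,0.04,0],
    [0,0,0,0,0,0]
  ]
}}

```text
time_s: 9.28
tool_pos: [562.1, -75.9, 82.6]
eef_rot: [[0.864, 0.42, -0.277], [0.399, -0.908, -0.131], [-0.306, 0.003, -0.952]]
ft_force: [-0.9, -3.2, 5.1]
grip_width: 0.093
finger_force: 61.3
```

Emit:
{"op": "apply_moves", "data": {
  "moves": [
    [-0.0087,0,0.0003,0,0.04,0],
    [0,0,0,0,0,0]
  ]
}}

```text
time_s: 9.45
tool_pos: [561.0, -76.4, 82.9]
eef_rot: [[0.88, 0.42, -0.221], [0.406, -0.908, -0.106], [-0.245, 0.003, -0.97]]
ft_force: [0.1, -1.9, 5.5]
grip_width: 0.092
finger_force: 61.4
```

Emit:
{"op": "apply_moves", "data": {
  "moves": [
    [-0.0087,0,0.0003,0,0.04,0],
    [0,0,0,0,0,0]
  ]
}}

```text
time_s: 9.62
tool_pos: [558.9, -77.4, 83.4]
eef_rot: [[0.892, 0.42, -0.167], [0.412, -0.908, -0.08], [-0.185, 0.003, -0.983]]
ft_force: [-2.1, -2.2, 7.7]
grip_width: 0.089
finger_force: 61.6
```

Emit:
{"op": "apply_moves", "data": {
  "moves": [
    [-0.0087,0,0.0003,0,0.04,0],
    [0,0,0,0,0,0]
  ]
}}

```text
time_s: 9.78
tool_pos: [557.5, -78.0, 83.6]
eef_rot: [[0.901, 0.42, -0.11], [0.416, -0.908, -0.054], [-0.123, 0.003, -0.992]]
ft_force: [-2.4, -3.0, 7.2]
grip_width: 0.087
finger_force: 61.6
```

Emit:
{"op": "apply_moves", "data": {
  "moves": [
    [-0.0087,0,0.0003,0,0.04,0],
    [0,0,0,0,0,0]
  ]
}}

```text
time_s: 9.95
tool_pos: [555.3, -79.1, 83.7]
eef_rot: [[0.906, 0.42, -0.055], [0.419, -0.907, -0.028], [-0.062, 0.002, -0.998]]
ft_force: [-5.8, -3.0, 8.3]
grip_width: 0.092
finger_force: 61.8
```

Emit:
{"op": "apply_moves", "data": {
  "moves": [
    [-0.0087,0,0.0003,0,0.04,0],
    [0,0,0,0,0,0]
  ]
}}

```text
time_s: 10.12
tool_pos: [554.2, -79.6, 83.7]
eef_rot: [[0.908, 0.42, 0.003], [0.42, -0.908, -0.001], [0.003, 0.002, -1.0]]
ft_force: [-4.0, -2.4, 6.3]
grip_width: 0.085
finger_force: 61.7
```

Emit:
{"op": "apply_moves", "data": {
  "moves": [
    [-0.0087,0,0.0003,0,0.04,0],
    [0,0,0,0,0,0]
  ]
}}

```text
time_s: 10.28
tool_pos: [553.2, -80.0, 83.7]
eef_rot: [[0.906, 0.42, 0.062], [0.419, -0.908, 0.026], [0.067, 0.002, -0.998]]
ft_force: [-1.5, -2.0, 6.7]
grip_width: 0.087
finger_force: 61.5
```

Emit:
{"op": "apply_moves", "data": {
  "moves": [
    [-0.0087,0,0.0003,0,0.04,0],
    [0,0,0,0,0,0]
  ]
}}

```text
time_s: 10.45
tool_pos: [553.5, -79.9, 83.7]
eef_rot: [[0.9, 0.418, 0.123], [0.415, -0.908, 0.054], [0.135, 0.002, -0.991]]
ft_force: [3.8, 2.7, 2.7]
grip_width: 0.089
finger_force: 61.2
```

Emit:
{"op": "apply_moves", "data": {
  "moves": [
    [-0.0087,0,0.0003,0,0.04,0],
    [0,0,0,0,0,0]
  ]
}}

```text
time_s: 10.62
tool_pos: [553.7, -79.9, 83.9]
eef_rot: [[0.89, 0.417, 0.183], [0.409, -0.909, 0.081], [0.201, 0.003, -0.98]]
ft_force: [9.5, 5.2, -0.5]
grip_width: 0.084
finger_force: 60.1
```

Emit:
{"op": "apply_moves", "data": {
  "moves": [
    [-0.0087,0,0.0003,0,0.04,0],
    [0,0,0,0,0,0]
  ]
}}

```text
time_s: 10.78
tool_pos: [552.7, -80.3, 83.9]
eef_rot: [[0.877, 0.417, 0.24], [0.403, -0.909, 0.108], [0.263, 0.002, -0.965]]
ft_force: [10.2, 6.0, -0.5]
grip_width: 0.086
finger_force: 59.8
```

Emit:
{"op": "apply_moves", "data": {
  "moves": [
    [-0.0087,0,0.0003,0,0.04,0],
    [0,0,0,0,0,0]
  ]
}}

```text
time_s: 10.95
tool_pos: [550.0, -81.5, 83.5]
eef_rot: [[0.86, 0.418, 0.291], [0.397, -0.908, 0.133], [0.32, 0.001, -0.947]]
ft_force: [4.5, 3.6, 5.0]
grip_width: 0.088
finger_force: 60.8
```

Emit:
{"op": "apply_moves", "data": {
  "moves": [
    [-0.0087,0,0.0003,0,0.04,0],
    [0,0,0,0,0,0]
  ]
}}

```text
time_s: 11.12
tool_pos: [548.3, -82.3, 83.0]
eef_rot: [[0.841, 0.418, 0.344], [0.387, -0.908, 0.158], [0.378, 0.001, -0.926]]
ft_force: [2.3, 2.4, 6.0]
grip_width: 0.082
finger_force: 61.7
```

The detent shows clearly. The disc pulls in near tilt −3°, balances near +5°, resists at about 11–12 N, then pops out. I'll step back into it.

Emit:
{"op": "apply_moves", "data": {
  "moves": [
    [0.0087,0,0.0003,0,-0.04,0],
    [0,0,0,0,0,0]
  ]
}}

```text
time_s: 11.28
tool_pos: [550.6, -81.3, 83.4]
eef_rot: [[0.861, 0.419, 0.287], [0.398, -0.908, 0.131], [0.316, 0.001, -0.949]]
ft_force: [3.0, 2.5, 7.4]
grip_width: 0.088
finger_force: 63.0
```

Emit:
{"op": "apply_moves", "data": {
  "moves": [
    [0.0087,0,0.0003,0,-0.04,0],
    [0,0,0,0,0,0]
  ]
}}

```text
time_s: 11.45
tool_pos: [553.2, -80.1, 83.9]
eef_rot: [[0.877, 0.419, 0.234], [0.405, -0.908, 0.106], [0.257, 0.002, -0.966]]
ft_force: [12.7, 8.0, 1.0]
grip_width: 0.09
finger_force: 61.9
```

Emit:
{"op": "apply_moves", "data": {
  "moves": [
    [0.0087,0,0.0003,0,-0.04,0],
    [0,0,0,0,0,0]
  ]
}}

```text
time_s: 11.62
tool_pos: [554.6, -79.4, 83.9]
eef_rot: [[0.89, 0.42, 0.178], [0.413, -0.907, 0.079], [0.195, 0.003, -0.981]]
ft_force: [5.4, 2.7, 3.9]
grip_width: 0.087
finger_force: 62.5
```

Emit:
{"op": "apply_moves", "data": {
  "moves": [
    [0.0087,0,0.0003,0,-0.04,0],
    [0,0,0,0,0,0]
  ]
}}

```text
time_s: 11.78
tool_pos: [555.6, -78.9, 83.9]
eef_rot: [[0.899, 0.421, 0.121], [0.418, -0.907, 0.053], [0.132, 0.003, -0.991]]
ft_force: [3.7, 1.2, 5.1]
grip_width: 0.087
finger_force: 62.8
```

Emit:
{"op": "apply_moves", "data": {
  "moves": [
    [0.0065,0,0.0002,0,-0.03,0],
    [0,0,0,0,0,0],
    [0,0,0,0,0,0]
  ]
}}

```text
time_s: 12.03
tool_pos: [555.7, -78.9, 83.8]
eef_rot: [[0.904, 0.42, 0.081], [0.419, -0.907, 0.034], [0.088, 0.003, -0.996]]
ft_force: [4.1, 2.1, 3.5]
grip_width: 0.089
finger_force: 62.7
```

Emit:
{"op": "apply_moves", "data": {
  "moves": [
    [0,0,0,0,0,0],
    [0,0,0,0,0,0]
  ]
}}

```text
time_s: 12.2
tool_pos: [555.6, -79.0, 83.9]
eef_rot: [[0.904, 0.419, 0.083], [0.418, -0.908, 0.035], [0.09, 0.003, -0.996]]
ft_force: [5.9, 3.3, 2.9]
grip_width: 0.091
finger_force: 62.5
```

Emit:
{"op": "apply_moves", "data": {
  "moves": [
    [0.005,0,0,0,0,0],
    [0,0,0,0,0,0]
  ]
}}

```text
time_s: 12.37
tool_pos: [555.7, -78.9, 83.8]
eef_rot: [[0.904, 0.419, 0.081], [0.418, -0.908, 0.034], [0.088, 0.003, -0.996]]
ft_force: [6.3, 2.1, 3.8]
grip_width: 0.09
finger_force: 62.6
```

Emit:
{"op": "apply_moves", "data": {
  "moves": [
    [0.005,0,0,0,0,0],
    [0,0,0,0,0,0]
  ]
}}

```text
time_s: 12.53
tool_pos: [555.8, -78.9, 83.8]
eef_rot: [[0.904, 0.42, 0.079], [0.418, -0.908, 0.033], [0.086, 0.003, -0.996]]
ft_force: [3.7, 1.9, 5.7]
grip_width: 0.083
finger_force: 62.8
```

Emit:
{"op": "apply_moves", "data": {
  "moves": [
    [0.005,0,0,0,0,0],
    [0,0,0,0,0,0]
  ]
}}

```text
time_s: 12.7
tool_pos: [555.9, -78.8, 83.8]
eef_rot: [[0.904, 0.42, 0.077], [0.419, -0.907, 0.032], [0.084, 0.003, -0.996]]
ft_force: [2.3, -1.1, 6.6]
grip_width: 0.088
finger_force: 63.0
```

The disc stays put while the command moves 3 mm and the force passes through zero, so the detent has caught. I let go and lift.

Emit:
{"op": "apply_moves", "data": {
  "moves": [
    [0,0,0,0,0,0],
    [0,0,0,0,0,0],
    [0,0,0,0,0,0],
    [0,0,0,0,0,0]
  ],
  "jaw": 0.06
}}

```text
time_s: 13.03
tool_pos: [553.4, -78.1, 81.5]
eef_rot: [[0.904, 0.421, 0.072], [0.419, -0.907, 0.033], [0.079, -0.0, -0.997]]
ft_force: [0.4, -0.3, -0.1]
grip_width: 0.471
finger_force: 0.0
```

Emit:
{"op": "apply_moves", "data": {
  "moves": [
    [0,0,-0.05,0,0,0],
    [0,0,-0.1,0,0,0],
    [0,0,-0.15,0,0,0],
    [0,0,-0.15,0,0,0],
    [0,0,-0.15,0,0,0]
  ]
}}

```text
time_s: 13.45
tool_pos: [545.3, -82.3, 203.9]
eef_rot: [[0.904, 0.421, 0.074], [0.419, -0.907, 0.033], [0.081, 0.002, -0.997]]
ft_force: [0.5, 0.2, 0.8]
grip_width: 0.469
finger_force: 0.0
```

Emit:
{"op": "apply_moves", "data": {
  "moves": [
    [0,0,0,0,-0.05,0],
    [0,0,0,0,0,0],
    [0,0,0,0,0,0]
  ]
}}

```text
time_s: 13.7
tool_pos: [546.5, -82.1, 203.2]
eef_rot: [[0.907, 0.421, 0.006], [0.421, -0.907, -0.0], [0.005, 0.003, -1.0]]
ft_force: [-0.3, -1.0, 0.4]
grip_width: 0.47
finger_force: 0.0
```

```bash
python3 -c "
from h import *
s=bot.sense();print(s['joints'].round(1),s['tool_pos'])
b=np.radians(25.7)
# closing dir (tool y) along rack x
for sg in(1,-1):
  y=sg*np.array([np.cos(b),np.sin(b),0]); z=np.array([0,0,-1.]); R=np.c_[np.cross(y,z),y,z]; goto(R,[542.3,235.6,190])
# pin from the side view
z=np.load('side0.npz');p=z['p'];W=cloud('side',z['d']);hs=cv2.cvtColor(p,cv2.COLOR_RGB2HSV)
m=np.zeros((480,640),bool);m[245:300,195:240]=1
m&=np.hypot(W[...,0]-542,W[...,1]-236)<14
for z0 in range(54,100,5):
  k=m&(abs(W[...,2]-z0)<2.5); print(z0,k.sum(),W[k].mean(0).round(1) if k.any() else '')
"
```

```text
[-1.590e+01  4.900e+00  1.041e+02  1.000e-01  7.070e+01  4.920e+01] [546.5323031  -82.0694493  203.18801112]
shift [ 0.6498 -1.4495  0.0656] turn [ 0.0039 -0.0013 -1.0086]
shift [ 0.6498 -1.4495  0.0656] turn [-0.0013 -0.0039  0.9914]
54 24 [541.5 237.4  53.7]
59 26 [542.5 237.4  59. ]
64 27 [542.3 236.8  64. ]
69 8 [541.6 236.7  67.5]
74 63 [539.4 238.2  74.8]
79 47 [540.2 239.3  78.8]
84 53 [539.6 238.6  83.8]
89 50 [539.6 238.3  88.9]
94 58 [539.9 238.3  94. ]
99 81 [543.6 235.4  98. ]
```

Emit:
{"op": "apply_moves", "data": {
  "moves": [
    [0.072,-0.16,0,0,0,0],
    [0.072,-0.16,0,0,0,0],
    [0.072,-0.16,0,0,0,0],
    [0.072,-0.16,0,0,0,0],
    [0.072,-0.16,0,0,0,0]
  ]
}}

```text
time_s: 14.12
tool_pos: [542.2, 94.3, 200.5]
eef_rot: [[0.908, 0.42, 0.001], [0.42, -0.908, 0.0], [0.001, 0.0, -1.0]]
ft_force: [1.0, 0.2, 0.3]
grip_width: 0.467
finger_force: 0.0
```

Emit:
{"op": "apply_moves", "data": {
  "moves": [
    [0.072,-0.16,0,0,0,0],
    [0.072,-0.16,0,0,0,0],
    [0.072,-0.16,0,0,0,0],
    [0.072,-0.16,0,0,0,0],
    [0,0,0,0,0,-0.072]
  ]
}}

```text
time_s: 14.53
tool_pos: [540.4, 238.6, 200.5]
eef_rot: [[0.851, 0.525, 0.001], [0.525, -0.851, 0.003], [0.003, -0.002, -1.0]]
ft_force: [0.0, -1.4, 0.0]
grip_width: 0.469
finger_force: 0.0
```

Emit:
{"op": "apply_moves", "data": {
  "moves": [
    [0,0,0,0,0,-0.072],
    [0,0,0,0,0,-0.072],
    [0,0,0,0,0,-0.072],
    [0,0,0,0,0,-0.072],
    [0,0,0,0,0,-0.072]
  ]
}}

```text
time_s: 14.95
tool_pos: [540.9, 232.8, 200.1]
eef_rot: [[0.437, 0.899, 0.001], [0.899, -0.437, -0.001], [-0.001, 0.001, -1.0]]
ft_force: [-0.2, -0.5, 0.2]
grip_width: 0.472
finger_force: 0.0
```

Emit:
{"op": "apply_moves", "data": {
  "moves": [
    [0,0,0,0,0,-0.072],
    [0,0,0,0,0,-0.072],
    [0,0,0,0,0,-0.072],
    [0,0,0,0,0,-0.072],
    [0,0,0,0,0,-0.072]
  ]
}}

```text
time_s: 15.37
tool_pos: [541.0, 232.7, 200.1]
eef_rot: [[-0.113, 0.994, 0.001], [0.994, 0.113, -0.001], [-0.001, 0.0, -1.0]]
ft_force: [-0.0, -0.5, 0.2]
grip_width: 0.473
finger_force: 0.0
```

Emit:
{"op": "apply_moves", "data": {
  "moves": [
    [0,0,0,0,0,-0.072],
    [0,0,0,0,0,-0.072],
    [0,0,0,0,0,-0.072],
    [0,0,0,0,0,0],
    [0,0,0,0,0,0]
  ]
}}

```text
time_s: 15.78
tool_pos: [541.5, 232.9, 200.8]
eef_rot: [[-0.429, 0.903, 0.002], [0.903, 0.429, -0.001], [-0.002, 0.001, -1.0]]
ft_force: [-0.8, 0.2, -0.2]
grip_width: 0.469
finger_force: 0.0
```

```bash
python3 -c "
from h import *
s=bot.sense();print(s['joints'].round(1),s['tool_pos'])
b=np.radians(25.7)
y=np.array([np.cos(b),np.sin(b),0]); z=np.array([0,0,-1.]); R=np.c_[np.cross(y,z),y,z]; goto(R,[543.5,233.5,120])
"
```

```text
[16.5  9.7 99.  -0.1 71.2 -8.9] [541.45425576 232.8568684  200.76655342]
shift [-0.0009  0.0102  0.4038] turn [ 0.0007  0.001  -0.0032]
```

Emit:
{"op": "apply_moves", "data": {
  "moves": [
    [-0.001,0.01,0.15,0,0,0],
    [0,0,0.15,0,0,0],
    [0,0,0.1,0,0,0],
    [0,0,0,0,0,0],
    [0,0,0,0,0,0]
  ]
}}

```text
time_s: 16.2
tool_pos: [543.2, 233.5, 120.6]
eef_rot: [[-0.43, 0.903, 0.0], [0.903, 0.43, -0.002], [-0.002, -0.0, -1.0]]
ft_force: [0.9, 0.0, 0.4]
grip_width: 0.472
finger_force: 0.0
```

Emit:
{"op": "apply_moves", "data": {
  "moves": [
    [0,0,0.07,0,0,0],
    [0,0,0.07,0,0,0],
    [0,0,0.05,0,0,0],
    [0,0,0,0,0,0],
    [0,0,0,0,0,0]
  ]
}}

```text
time_s: 16.62
tool_pos: [545.5, 234.1, 85.2]
eef_rot: [[-0.431, 0.902, 0.005], [0.902, 0.431, -0.0], [-0.002, 0.005, -1.0]]
ft_force: [-0.2, 0.2, 0.2]
grip_width: 0.468
finger_force: 0.0
```

Emit:
{"op": "apply_moves", "data": {
  "moves": [
    [0,0,0,0,0,0],
    [0,0,0,0,0,0]
  ]
}}

```text
time_s: 16.78
tool_pos: [546.3, 234.4, 86.0]
eef_rot: [[-0.432, 0.902, 0.007], [0.902, 0.432, 0.0], [-0.003, 0.007, -1.0]]
ft_force: [-0.3, -0.9, 0.4]
grip_width: 0.47
finger_force: 0.0
```

```bash
python3 - <<'E'
from h import *
p,d=grab('top','top3'); q,e=grab('side','side3')
print(bot.sense()['tool_pos'],bot.sense()['ft_force'])
a=cv2.resize(p[150:250,160:260],(400,400),interpolation=3); b=cv2.resize(q[220:320,170:270],(400,400),interpolation=3)
cv2.imwrite('pics/c3.png',np.clip(np.hstack([a,b])[...,::-1]*1.6,0,255).astype(np.uint8))
E
```

```text
[546.01896679 234.31302994  85.70893186] [ 0.22211348 -0.66318931 -0.16510215]
```

View pics/c3.png

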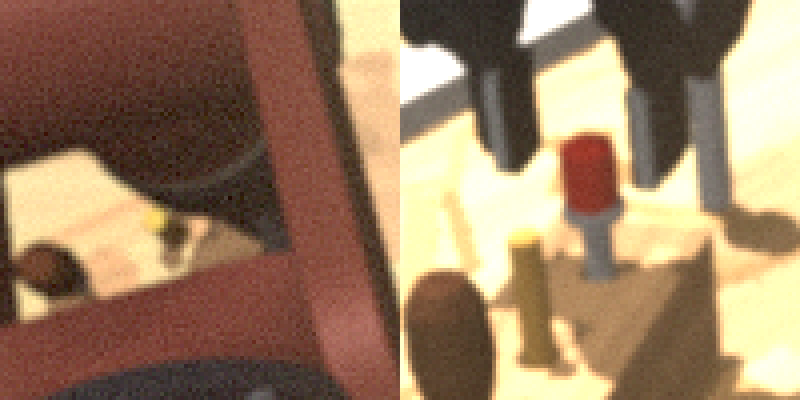

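The side view shows the fingers on both sides of the small red knob (crop 590,175), clear of the drift and awl. I lower a little and grip.

Emit:
{"op": "apply_moves", "data": {
  "moves": [
    [0,-0.01,0.03,0,0,0],
    [0,0,0,0,0,0],
    [0,0,0,0,0,0],
    [0,0,0,0,0,0]
  ]
}}

```text
time_s: 17.22
tool_pos: [543.2, 233.1, 78.2]
eef_rot: [[-0.432, 0.902, 0.004], [0.902, 0.432, -0.001], [-0.002, 0.004, -1.0]]
ft_force: [-0.2, -0.2, -0.0]
grip_width: 0.469
finger_force: 0.0
```

Emit:
{"op": "apply_moves", "data": {
  "moves": [
    [0,0,0,0,0,0],
    [0,0,0,0,0,0],
    [0,0,0,0,0,0],
    [0,0,0,0,0,0],
    [0,0,0,0,0,0]
  ],
  "jaw": 1
}}

```text
time_s: 17.63
tool_pos: [543.8, 233.3, 78.9]
eef_rot: [[-0.432, 0.902, 0.006], [0.902, 0.432, -0.0], [-0.003, 0.005, -1.0]]
ft_force: [0.6, 0.8, 0.3]
grip_width: 0.182
finger_force: 58.5
```

Emit:
{"op": "apply_moves", "data": {
  "moves": [
    [0,0,-0.05,0,0,0],
    [0,0,-0.1,0,0,0],
    [0,0,-0.15,0,0,0],
    [0,0,-0.15,0,0,0],
    [0,0,-0.15,0,0,0]
  ]
}}

```text
time_s: 18.05
tool_pos: [542.1, 233.0, 199.8]
eef_rot: [[-0.432, 0.902, 0.003], [0.902, 0.432, -0.001], [-0.002, 0.002, -1.0]]
ft_force: [0.8, 0.4, -0.9]
grip_width: 0.187
finger_force: 59.1
```

Emit:
{"op": "apply_moves", "data": {
  "moves": [
    [0,0,0,0,0,0],
    [0,0,0,0,0,0],
    [0,0,0,0,0,0]
  ]
}}

```text
time_s: 18.3
tool_pos: [542.3, 233.1, 198.4]
eef_rot: [[-0.432, 0.902, 0.004], [0.902, 0.432, -0.001], [-0.002, 0.003, -1.0]]
ft_force: [0.3, -1.2, -0.9]
grip_width: 0.184
finger_force: 59.2
```

```bash
python3 -c "
from h import *
s=bot.sense();print(s['joints'].round(1),s['tool_pos'],s['grip_width'],s['finger_force'])
R=np.array(s['eef_rot']); y=R[:,1]*[1,1,0]; y/=np.linalg.norm(y); z=np.array([0,0,-1.]); goto(np.c_[np.cross(y,z),y,z],[527,-22,185])
"
```

```text
[16.5  9.8 99.1 -0.1 70.8 -9. ] [542.2567032  233.07787333 198.42621824] 0.1842946049609805 59.19393718242645
shift [-1.1173 -0.6197  0.0678] turn [ 0.002   0.0015 -0.    ]
```

Emit:
{"op": "apply_moves", "data": {
  "moves": [
    [-0.112,-0.062,0,0,0,0],
    [-0.14,-0.0775,0,0,0,0],
    [-0.14,-0.0775,0,0,0,0],
    [-0.14,-0.0775,0,0,0,0],
    [-0.14,-0.0775,0,0,0,0]
  ]
}}

```text
time_s: 18.72
tool_pos: [531.6, 78.6, 196.0]
eef_rot: [[-0.432, 0.902, -0.0], [0.902, 0.432, -0.001], [-0.0, -0.001, -1.0]]
ft_force: [0.3, -0.7, -1.8]
grip_width: 0.184
finger_force: 59.2
```

Emit:
{"op": "apply_moves", "data": {
  "moves": [
    [-0.14,-0.0775,0,0,0,0],
    [-0.14,-0.0775,0,0,0,0],
    [-0.112,-0.062,0,0,0,0],
    [-0.053,-0.0305,0.06,0,0,0],
    [0,0,0,0,0,0]
  ]
}}

```text
time_s: 19.13
tool_pos: [524.7, -23.6, 182.4]
eef_rot: [[-0.429, 0.904, -0.002], [0.904, 0.429, 0.0], [0.001, -0.002, -1.0]]
ft_force: [-0.8, 0.4, -1.6]
grip_width: 0.184
finger_force: 59.2
```

Emit:
{"op": "apply_moves", "data": {
  "moves": [
    [0,0,0,0,0,0],
    [0,0,0,0,0,0],
    [0,0,0,0,0,0],
    [0,0,0,0,0,0]
  ]
}}

```text
time_s: 19.47
tool_pos: [527.7, -20.5, 186.6]
eef_rot: [[-0.433, 0.901, 0.005], [0.901, 0.433, -0.0], [-0.002, 0.004, -1.0]]
ft_force: [0.0, -0.8, -0.3]
grip_width: 0.184
finger_force: 59.2
```

```bash
python3 - <<'E'
from h import *
p,d=grab('top','top4'); q,e=grab('side','side4')
s=bot.sense();print(s['tool_pos'],s['eef_rot'].round(3).tolist(),s['grip_width'])
t=s['tool_pos'];print('proj tip side',proj('side',[[t[0],t[1],t[2]-72]]),'top',proj('top',[[t[0],t[1],t[2]-72]]),'hole',proj('side',[[527,-22,93],[526,-19.5,93]]))
a=cv2.resize(p[150:250,330:430],(400,600),interpolation=3); b=cv2.resize(q[120:270,295:395],(400,600),interpolation=3)
cv2.imwrite('pics/c4.png',np.clip(np.hstack([a,b])[...,::-1]*1.6,0,255).astype(np.uint8))
E
```

```text
[527.88207491 -20.84010533 186.83253813] [[-0.433, 0.901, 0.005], [0.901, 0.433, -0.0], [-0.003, 0.005, -1.0]] 0.18541819091668788
proj tip side [[340.83896141 187.9920646 ]] top [[379.74942653 198.77202609]] hole [[341.32906607 200.16020336]
 [340.96586325 200.78223496]]
```

View pics/c4.png

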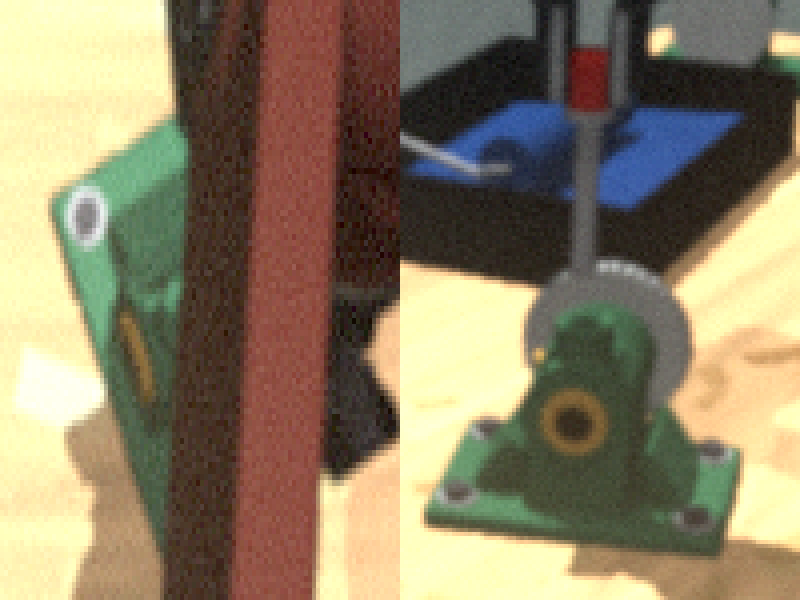

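The pin tip is at side (340.8,188), matching the projected TCP. The boss centre looks about 2 px further right. I check it against the clean first side picture.

```bash
python3 - <<'E'
from h import *
s=bot.sense();t=s['tool_pos'];print(t,'knob proj',proj('side',[[t[0],t[1],t[2]+10],[t[0],t[1],t[2]-10],[t[0],t[1],t[2]-40]]).round(1))
q=np.load('side4.npz')['p']
hs=cv2.cvtColor(q,cv2.COLOR_RGB2HSV)
for v in(135,140,160,170,180):
    r=q[v].astype(int); print(v,[tuple(r[u]) if 0 else int(r[u].sum()/3) for u in range(330,353)])
p=np.load('side0.npz')['p']
o=cv2.resize(p[185:225,320:370],(800,600),interpolation=3)[...,::-1]
o=np.clip(o*1.8,0,255).astype(np.uint8)
th=np.linspace(0,2*np.pi,60)
for c,col in(((526,-19.5),(0,0,255)),((527,-22),(255,255,255))):
    for r in(7.75,12.5):
        P=np.c_[c[0]+r*np.cos(th),c[1]+r*np.sin(th),0*th+93]; u=(proj('side',P)-[319.5,184.5])*[16,15]
        cv2.polylines(o,[u.astype(np.int32)],True,col,1)
cv2.imwrite('pics/c5.png',o)
E
```

```text
[527.88207491 -20.84010533 186.83253813] knob proj [[342.2 138.7]
 [341.9 151.2]
 [341.4 169.4]]
135 [20, 24, 37, 52, 51, 40, 30, 24, 22, 32, 37, 38, 39, 34, 34, 41, 37, 34, 45, 57, 54, 42, 27]
140 [21, 20, 33, 54, 54, 48, 30, 24, 32, 33, 33, 34, 36, 33, 35, 32, 27, 39, 48, 53, 49, 40, 25]
160 [31, 28, 32, 27, 28, 24, 28, 30, 37, 48, 53, 52, 53, 52, 46, 35, 49, 58, 65, 65, 67, 65, 66]
170 [17, 22, 22, 22, 24, 26, 29, 34, 42, 54, 58, 60, 59, 51, 46, 51, 57, 54, 59, 57, 64, 65, 62]
180 [21, 24, 20, 23, 19, 23, 18, 29, 47, 56, 62, 59, 54, 46, 31, 25, 23, 20, 19, 26, 23, 20, 23]
```

View pics/c5.png

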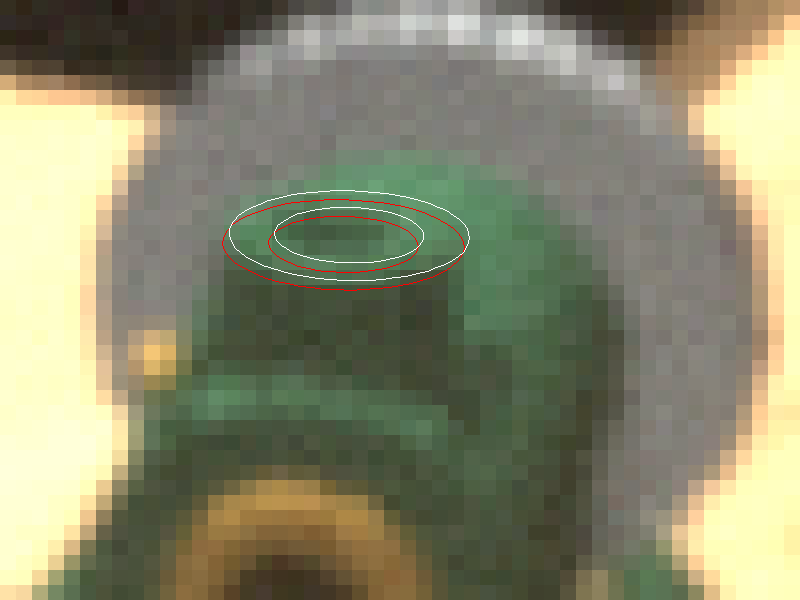

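Emit:
{"op": "apply_moves", "data": {
  "moves": [
    [-0.004,-0.0075,0,0,0,0],
    [0,0,0.04,0,0,0],
    [0,0,0.04,0,0,0],
    [0,0,0,0,0,0],
    [0,0,0,0,0,0]
  ]
}}

```text
time_s: 19.98
tool_pos: [525.6, -23.0, 169.2]
eef_rot: [[-0.432, 0.902, 0.002], [0.902, 0.432, 0.0], [-0.001, 0.002, -1.0]]
ft_force: [-0.5, 0.6, 0.1]
grip_width: 0.183
finger_force: 59.2
```

Emit:
{"op": "apply_moves", "data": {
  "moves": [
    [0,0,0,0,0,0],
    [0,0,0,0,0,0],
    [0,0,0,0,0,0]
  ]
}}

```text
time_s: 20.23
tool_pos: [527.0, -23.2, 170.9]
eef_rot: [[-0.432, 0.902, 0.005], [0.902, 0.432, -0.001], [-0.003, 0.005, -1.0]]
ft_force: [-0.6, -0.4, -0.5]
grip_width: 0.186
finger_force: 59.2
```

Emit:
{"op": "apply_moves", "data": {
  "moves": [
    [0.0036,0.002,0.02,0,0,0],
    [0,0,0,0,0,0],
    [0,0,0,0,0,0]
  ]
}}

```text
time_s: 20.48
tool_pos: [526.5, -22.2, 166.3]
eef_rot: [[-0.432, 0.902, 0.004], [0.902, 0.432, -0.0], [-0.002, 0.004, -1.0]]
ft_force: [0.3, -0.8, -0.4]
grip_width: 0.184
finger_force: 59.2
```

Emit:
{"op": "apply_moves", "data": {
  "moves": [
    [0,0,0.015,0,0,0],
    [0,0,0,0,0,0],
    [0,0,0,0,0,0]
  ]
}}

```text
time_s: 20.73
tool_pos: [526.5, -22.3, 163.2]
eef_rot: [[-0.432, 0.902, 0.004], [0.902, 0.432, -0.0], [-0.002, 0.004, -1.0]]
ft_force: [0.8, -0.2, -0.3]
grip_width: 0.183
finger_force: 59.2
```

Emit:
{"op": "apply_moves", "data": {
  "moves": [
    [0,0,0.015,0,0,0],
    [0,0,0,0,0,0],
    [0,0,0,0,0,0]
  ]
}}

```text
time_s: 20.98
tool_pos: [526.7, -22.4, 160.4]
eef_rot: [[-0.432, 0.902, 0.005], [0.902, 0.432, -0.001], [-0.002, 0.004, -1.0]]
ft_force: [0.8, -0.6, -0.6]
grip_width: 0.182
finger_force: 59.2
```

Emit:
{"op": "apply_moves", "data": {
  "moves": [
    [0,0,0.015,0,0,0],
    [0,0,0,0,0,0]
  ]
}}

```text
time_s: 21.15
tool_pos: [526.7, -22.3, 157.1]
eef_rot: [[-0.432, 0.902, 0.005], [0.902, 0.432, -0.0], [-0.002, 0.004, -1.0]]
ft_force: [0.9, -0.5, -1.4]
grip_width: 0.185
finger_force: 59.2
```

Emit:
{"op": "apply_moves", "data": {
  "moves": [
    [0,0,0.015,0,0,0],
    [0,0,0,0,0,0]
  ]
}}

```text
time_s: 21.32
tool_pos: [526.7, -22.3, 154.1]
eef_rot: [[-0.432, 0.902, 0.005], [0.902, 0.432, -0.0], [-0.002, 0.004, -1.0]]
ft_force: [-0.6, 0.5, -1.1]
grip_width: 0.185
finger_force: 59.2
```

Emit:
{"op": "apply_moves", "data": {
  "moves": [
    [0,0,0.015,0,0,0],
    [0,0,0,0,0,0]
  ]
}}

```text
time_s: 21.48
tool_pos: [526.7, -22.6, 151.5]
eef_rot: [[-0.432, 0.902, 0.004], [0.902, 0.432, -0.001], [-0.003, 0.004, -1.0]]
ft_force: [0.6, -1.5, 0.4]
grip_width: 0.177
finger_force: 59.4
```

Emit:
{"op": "apply_moves", "data": {
  "moves": [
    [0,0,0.01,0,0,0],
    [0,0,0,0,0,0]
  ]
}}

```text
time_s: 21.65
tool_pos: [526.8, -22.5, 149.4]
eef_rot: [[-0.432, 0.902, 0.005], [0.902, 0.432, -0.001], [-0.003, 0.004, -1.0]]
ft_force: [1.0, -0.6, -0.6]
grip_width: 0.181
finger_force: 59.3
```

Emit:
{"op": "apply_moves", "data": {
  "moves": [
    [0,0,0.01,0,0,0],
    [0,0,0,0,0,0]
  ]
}}

```text
time_s: 21.82
tool_pos: [526.8, -22.4, 147.3]
eef_rot: [[-0.432, 0.902, 0.005], [0.902, 0.432, -0.001], [-0.003, 0.004, -1.0]]
ft_force: [1.0, -1.0, 0.5]
grip_width: 0.181
finger_force: 59.3
```

Emit:
{"op": "apply_moves", "data": {
  "moves": [
    [0,0,0.01,0,0,0],
    [0,0,0,0,0,0]
  ]
}}

```text
time_s: 21.98
tool_pos: [526.8, -22.4, 145.2]
eef_rot: [[-0.432, 0.902, 0.005], [0.902, 0.432, -0.0], [-0.002, 0.004, -1.0]]
ft_force: [0.5, -1.3, 0.4]
grip_width: 0.187
finger_force: 59.3
```

Emit:
{"op": "apply_moves", "data": {
  "moves": [
    [0,0,0.01,0,0,0],
    [0,0,0,0,0,0]
  ]
}}

```text
time_s: 22.15
tool_pos: [526.8, -22.3, 143.2]
eef_rot: [[-0.432, 0.902, 0.005], [0.902, 0.432, -0.0], [-0.002, 0.004, -1.0]]
ft_force: [0.2, -0.7, 0.0]
grip_width: 0.182
finger_force: 59.3
```

```bash
python3 - <<'E'
from h import *
q,e=grab('side','side6')
s=bot.sense();print(s['tool_pos'],s['ft_force'])
b=cv2.resize(q[140:240,290:400],(660,600),interpolation=3)
cv2.imwrite('pics/c6.png',np.clip(b[...,::-1]*1.8,0,255).astype(np.uint8))
E
```

```text
[526.8212418  -22.27644718 143.1657818 ] [-0.28105944 -1.56371604 -0.766214  ]
```

View pics/c6.png

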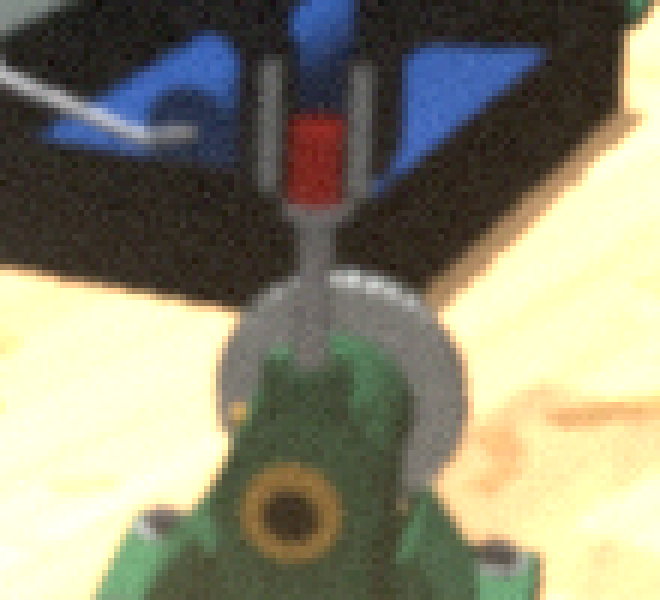

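The pin is in the boss hole (crop 310,365) with about 44 mm of shank left, so the tip is just above the spindle. I continue gently by feel.

Emit:
{"op": "apply_moves", "data": {
  "moves": [
    [0,0,0.008,0,0,0],
    [0,0,0,0,0,0]
  ]
}}

```text
time_s: 22.37
tool_pos: [526.9, -22.3, 141.8]
eef_rot: [[-0.432, 0.902, 0.005], [0.902, 0.432, -0.0], [-0.002, 0.004, -1.0]]
ft_force: [0.3, -1.9, -0.4]
grip_width: 0.187
finger_force: 59.4
```

Emit:
{"op": "apply_moves", "data": {
  "moves": [
    [0,0,0.008,0,0,0],
    [0,0,0,0,0,0]
  ]
}}

```text
time_s: 22.53
tool_pos: [526.9, -22.3, 140.1]
eef_rot: [[-0.432, 0.902, 0.005], [0.902, 0.432, -0.0], [-0.002, 0.004, -1.0]]
ft_force: [0.4, -1.5, -0.3]
grip_width: 0.182
finger_force: 59.4
```

Emit:
{"op": "apply_moves", "data": {
  "moves": [
    [0,0,0.008,0,0,0],
    [0,0,0,0,0,0]
  ]
}}

```text
time_s: 22.7
tool_pos: [526.9, -22.3, 138.4]
eef_rot: [[-0.432, 0.902, 0.005], [0.902, 0.432, -0.0], [-0.002, 0.004, -1.0]]
ft_force: [1.4, -1.2, -1.2]
grip_width: 0.184
finger_force: 59.4
```

Emit:
{"op": "apply_moves", "data": {
  "moves": [
    [0,0,0.012,0,0,0],
    [0,0,0,0,0,0]
  ]
}}

```text
time_s: 22.87
tool_pos: [526.9, -22.3, 135.9]
eef_rot: [[-0.432, 0.902, 0.005], [0.902, 0.432, -0.0], [-0.002, 0.004, -1.0]]
ft_force: [0.5, -1.9, 0.6]
grip_width: 0.179
finger_force: 59.3
```

Emit:
{"op": "apply_moves", "data": {
  "moves": [
    [0,0,0.012,0,0,0],
    [0,0,0,0,0,0]
  ]
}}

```text
time_s: 23.03
tool_pos: [527.0, -22.3, 133.5]
eef_rot: [[-0.432, 0.902, 0.005], [0.902, 0.432, -0.0], [-0.002, 0.004, -1.0]]
ft_force: [0.5, -2.0, -0.3]
grip_width: 0.187
finger_force: 59.2
```

Emit:
{"op": "apply_moves", "data": {
  "moves": [
    [0,0,0.012,0,0,0],
    [0,0,0,0,0,0]
  ]
}}

```text
time_s: 23.2
tool_pos: [527.0, -22.3, 131.2]
eef_rot: [[-0.432, 0.902, 0.005], [0.902, 0.432, -0.0], [-0.002, 0.004, -1.0]]
ft_force: [0.9, -1.2, 0.0]
grip_width: 0.183
finger_force: 59.2
```

Emit:
{"op": "apply_moves", "data": {
  "moves": [
    [0,0,0.012,0,0,0],
    [0,0,0,0,0,0]
  ]
}}

```text
time_s: 23.37
tool_pos: [527.0, -22.3, 128.7]
eef_rot: [[-0.432, 0.902, 0.005], [0.902, 0.432, -0.0], [-0.002, 0.004, -1.0]]
ft_force: [1.5, -0.4, 0.2]
grip_width: 0.18
finger_force: 59.2
```

Emit:
{"op": "apply_moves", "data": {
  "moves": [
    [0,0,0.012,0,0,0],
    [0,0,0.012,0,0,0],
    [0,0,0,0,0,0]
  ]
}}

```text
time_s: 23.62
tool_pos: [527.0, -22.3, 123.9]
eef_rot: [[-0.432, 0.902, 0.005], [0.902, 0.432, -0.0], [-0.003, 0.005, -1.0]]
ft_force: [1.1, -1.2, -0.3]
grip_width: 0.185
finger_force: 59.2
```

Emit:
{"op": "apply_moves", "data": {
  "moves": [
    [0,0,0.012,0,0,0],
    [0,0,0.012,0,0,0],
    [0,0,0,0,0,0]
  ]
}}

```text
time_s: 23.87
tool_pos: [527.1, -22.3, 119.0]
eef_rot: [[-0.432, 0.902, 0.005], [0.902, 0.432, -0.0], [-0.003, 0.005, -1.0]]
ft_force: [1.8, -1.3, 1.3]
grip_width: 0.182
finger_force: 59.2
```

Emit:
{"op": "apply_moves", "data": {
  "moves": [
    [0,0,0.012,0,0,0],
    [0,0,0.012,0,0,0],
    [0,0,0,0,0,0]
  ]
}}

```text
time_s: 24.12
tool_pos: [527.1, -22.3, 114.2]
eef_rot: [[-0.432, 0.902, 0.005], [0.902, 0.432, -0.0], [-0.003, 0.005, -1.0]]
ft_force: [1.2, -2.4, 1.1]
grip_width: 0.183
finger_force: 59.2
```

Emit:
{"op": "apply_moves", "data": {
  "moves": [
    [0,0,0.012,0,0,0],
    [0,0,0.012,0,0,0],
    [0,0,0,0,0,0]
  ]
}}

```text
time_s: 24.37
tool_pos: [527.2, -22.4, 109.6]
eef_rot: [[-0.432, 0.902, 0.006], [0.902, 0.432, -0.0], [-0.003, 0.005, -1.0]]
ft_force: [1.3, -1.4, 0.9]
grip_width: 0.184
finger_force: 59.3
```

Emit:
{"op": "apply_moves", "data": {
  "moves": [
    [0,0,0.012,0,0,0],
    [0,0,0.012,0,0,0],
    [0,0,0,0,0,0]
  ]
}}

```text
time_s: 24.62
tool_pos: [527.3, -22.4, 104.7]
eef_rot: [[-0.432, 0.902, 0.006], [0.902, 0.432, -0.0], [-0.003, 0.005, -1.0]]
ft_force: [1.9, -2.2, 1.6]
grip_width: 0.18
finger_force: 59.3
```

Emit:
{"op": "apply_moves", "data": {
  "moves": [
    [0,0,0.006,0,0,0],
    [0,0,0.004,0,0,0],
    [0,0,0,0,0,0]
  ]
}}

```text
time_s: 24.87
tool_pos: [527.4, -22.4, 103.2]
eef_rot: [[-0.432, 0.902, 0.006], [0.902, 0.432, -0.001], [-0.003, 0.005, -1.0]]
ft_force: [2.1, -2.0, 2.7]
grip_width: 0.184
finger_force: 59.5
```

Emit:
{"op": "apply_moves", "data": {
  "moves": [
    [0,0,0.005,0,0,0],
    [0,0,0,0,0,0]
  ]
}}

```text
time_s: 25.03
tool_pos: [527.4, -22.4, 102.1]
eef_rot: [[-0.432, 0.902, 0.006], [0.902, 0.432, -0.001], [-0.003, 0.005, -1.0]]
ft_force: [2.4, -2.0, 2.0]
grip_width: 0.179
finger_force: 59.5
```

Emit:
{"op": "apply_moves", "data": {
  "moves": [
    [0,0,0.005,0,0,0],
    [0,0,0,0,0,0]
  ]
}}

```text
time_s: 25.2
tool_pos: [527.4, -22.4, 101.2]
eef_rot: [[-0.432, 0.902, 0.006], [0.902, 0.432, -0.001], [-0.003, 0.005, -1.0]]
ft_force: [2.1, -2.2, 3.4]
grip_width: 0.186
finger_force: 59.5
```

Emit:
{"op": "apply_moves", "data": {
  "moves": [
    [0,0,0.004,0,0,0],
    [0,0,0,0,0,0]
  ]
}}

```text
time_s: 25.37
tool_pos: [527.4, -22.4, 100.4]
eef_rot: [[-0.432, 0.902, 0.006], [0.902, 0.432, -0.001], [-0.003, 0.005, -1.0]]
ft_force: [1.4, -2.0, 3.1]
grip_width: 0.183
finger_force: 59.6
```

Emit:
{"op": "apply_moves", "data": {
  "moves": [
    [0,0,0.004,0,0,0],
    [0,0,0,0,0,0]
  ]
}}

```text
time_s: 25.53
tool_pos: [527.4, -22.4, 99.9]
eef_rot: [[-0.432, 0.902, 0.005], [0.902, 0.432, -0.001], [-0.003, 0.005, -1.0]]
ft_force: [1.2, -2.1, 4.9]
grip_width: 0.182
finger_force: 59.8
```

Emit:
{"op": "apply_moves", "data": {
  "moves": [
    [0,0,0.004,0,0,0],
    [0,0,0,0,0,0]
  ]
}}

```text
time_s: 25.7
tool_pos: [527.5, -22.5, 99.8]
eef_rot: [[-0.432, 0.902, 0.005], [0.902, 0.432, -0.001], [-0.003, 0.004, -1.0]]
ft_force: [-0.2, -2.3, 9.5]
grip_width: 0.185
finger_force: 60.2
```

The collar is seated: z stops at 99.8 against 99.9 expected, with force at 9.5 N. I release and back off.

Emit:
{"op": "apply_moves", "data": {
  "moves": [
    [0,0,-0.003,0,0,0],
    [0,0,0,0,0,0],
    [0,0,0,0,0,0],
    [0,0,0,0,0,0],
    [0,0,0,0,0,0]
  ],
  "jaw": 0.06
}}

```text
time_s: 26.12
tool_pos: [525.9, -21.9, 98.4]
eef_rot: [[-0.432, 0.902, 0.002], [0.902, 0.432, 0.0], [-0.001, 0.002, -1.0]]
ft_force: [-0.1, -0.3, 0.5]
grip_width: 0.468
finger_force: 0.0
```

Emit:
{"op": "apply_moves", "data": {
  "moves": [
    [0,0,-0.04,0,0,0],
    [0,0,-0.1,0,0,0],
    [0,0,-0.15,0,0,0],
    [0,0,-0.15,0,0,0],
    [0,0,-0.15,0,0,0]
  ]
}}

```text
time_s: 26.53
tool_pos: [526.0, -22.1, 218.8]
eef_rot: [[-0.432, 0.902, 0.004], [0.902, 0.432, -0.0], [-0.002, 0.004, -1.0]]
ft_force: [1.1, 0.3, 0.8]
grip_width: 0.472
finger_force: 0.0
```

Emit:
{"op": "apply_moves", "data": {
  "moves": [
    [0,0,0,0,0,0],
    [0,0,0,0,0,0],
    [0,0,0,0,0,0],
    [0,0,0,0,0,0]
  ]
}}

```text
time_s: 26.87
tool_pos: [525.3, -22.0, 215.8]
eef_rot: [[-0.432, 0.902, 0.002], [0.902, 0.432, 0.0], [-0.001, 0.002, -1.0]]
ft_force: [0.0, 0.6, -0.2]
grip_width: 0.471
finger_force: 0.0
```

```bash
python3 - <<'E'
from h import *
q,e=grab('side','side7')
s=bot.sense();print(s['tool_pos'],s['ft_force'],'knob top proj',proj('side',[[527.3,-22.3,119],[527.3,-22.3,97]]))
W=cloud('side',e);hs=cv2.cvtColor(q,cv2.COLOR_RGB2HSV)
k=(((hs[...,0]<6)|(hs[...,0]>174))&(hs[...,1]>150)&(np.hypot(W[...,0]-527,W[...,1]+22)<25)); print(k.sum(),np.nanpercentile(W[k],[2,50,98],axis=0).round(1))
b=cv2.resize(q[150:250,290:400],(660,600),interpolation=3)
cv2.imwrite('pics/c7.png',np.clip(b[...,::-1]*1.8,0,255).astype(np.uint8))
E
```

```text
[525.13432175 -22.02411709 215.46516112] [-0.43971575  0.33021828 -0.01225926] knob top proj [[341.70653054 185.43140201]
 [341.34767804 197.84063989]]
120 [[518.3 -28.5 101.9]
 [524.  -16.9 114.6]
 [533.2 -13.  121. ]]
```

View pics/c7.png

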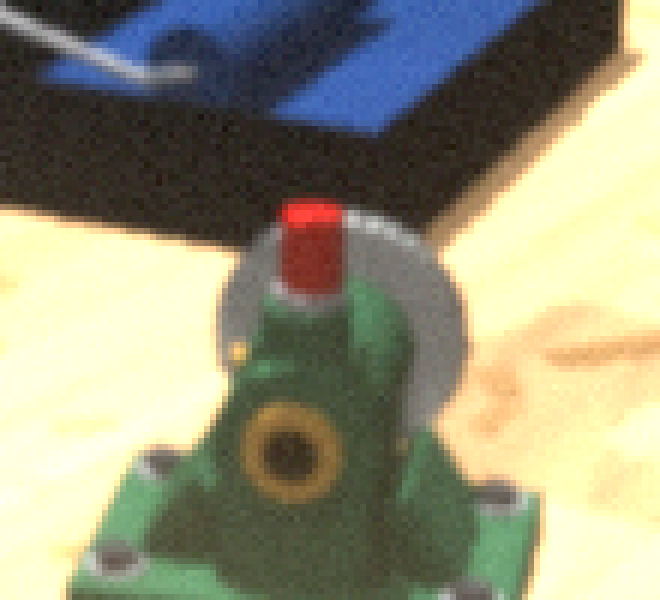

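The pin is home: its collar lies on the boss (crop 312,290), the knob top is at z ≈ 119–121, and the gripper is clear above.

```bash
python3 -c "
from bench import bot
print(bot.finish_job())"
```

```text
the job is handed in; nothing more can be done
None
```

I turned the spindle until its detent caught, passed the smallest red-knobbed pin (from the rack) through boss and spindle until its collar sat on the boss, let go, and handed the job in at about 27 s. I did not clearly feel the ball's 8 N drag on the way down, and no verdict came back.

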